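# Load a stick of staples into a spring magazine and close its cover rail

## Task

Load the stick of staples, crown up, into the open channel of the staple magazine: push the sprung follower back with the end of the stick, lower the stick flat onto the channel floor behind the nose lip and let the spring hold it there, then slide the cover rail fully home over it. Work gently, by feel: never push the follower with more than about 16 newtons, nor press the stick into the magazine with more than about 40. Leave the tin, the small spool and the tin tray where they are.

Things in the scene. Friction and masses are not known exactly. Their poses are not given: they have to be found in the camera images.
- base: Fixed grey base plate, 265 x 74 x 10 mm; origin at table height on the channel's centre line; x along the channel from nose lip to spring (plate from x = -95 to +170 mm), z up. A steel magazine is clamped on it anywhere up to 15 mm either way along x; this shift is not measured: x places given for lip, mouth and follower are for its middle position and must be felt out. Heights and y are exact.
- seat (a point): Point on the channel floor (x = -5, y = 0, z = 18 mm in the base's frame, axes as the base's) where the centre of the stick's underside finally lies if the magazine is in its middle position; truly up to 15 mm off along x. The channel is 16 mm wide inside. Its low side walls stand 7.5 mm over the floor. Thumbscrews at x = +95, y = +-27 mm are 28 mm high over the table.
- lip (a point): Foot of the nose lip's inner face if the magazine is in its middle position (x = -50, z = 18 mm in the base's frame). The lip is 5 mm high over the channel floor, 7 mm thick, and closes the channel's -x end; nothing higher stands in front of it. A stick that is lowered too early lands on top of it, 5 mm too high.
- follower_free (a point): Foot of the slick black follower's face when free, if the magazine is in its middle position (x = +26 mm in the base's frame). Flat face 1 to 21 mm over the floor, between cheeks 24 mm high whose flared mouth starts at x = +13 mm. The end of the stick pushes it to +x: 2 N at touch, 0.5 N more per mm. The stick passes the lip at 14 mm (9 N); hard stop at 18 mm (11 N).
- stick: Loose stick of heavy steel staples, a ribbed straight bar of inverted U section, 90 long x 13 wide x 24 mm high, about 60 to 120 g, standing on its legs on a blue mat. Origin: centre of its underside; x along its length, z up through the crown. Both ends are alike. Grip it firmly across its width near the middle, by its upper 10 mm, so that the fingers stay clear of the low walls.
- rail (a joint): Slide of the aluminium cover rail in m: 0 = closed, fully home over the stick (hard stop); grows as it opens in the base's +x direction; starts at 0.100 to 0.115 (fully open). About 3 N of friction; stays where left. An inverted U, 65 long, 29 mm wide, underside 27 and top 30 mm over the channel floor: it passes over a seated stick, but runs against one that is not down.
- rail_grip (a point): Point in the black upright tab in the middle of the cover rail, 44 mm over the channel floor; moves with the rail, which slides along the base's x. The tab is 12 mm long (x) and 14 mm wide (y) and stands from 30 to 54 mm over the channel floor; pinch it across its width from above, or push it.
- flux_tin: Bystander: round paste tin, 44 mm across, 22 mm high; origin at the centre of its underside. Leave alone.
- wick_spool: Bystander: small wire spool, 24 mm across, 16 mm high; origin at the centre of its underside. Leave alone.
- tin_tray: Bystander: folded tin tray with small parts, 50 x 70 x 11 mm; origin at the centre of its underside. Leave alone.
There are look-alikes about, which are no part of the job. Several things have the shape of the stick; the one meant has the colours described above.

How it is judged (in metres and radians):
On the way, in this order (a step that is already met when the one before it is completed fails the run):
1. the stick lies flat on the channel floor, behind the nose lip, while the rail is still open (z of stick in the frame of seat between -0.003 and 0.002 m and y of stick in the frame of seat between -0.003 and 0.003 m and x of stick in the frame of seat between -0.02 and 0.02 m and angle between the x axis of stick and the x axis of base, either way round below 0.04 rad and angle between stick's own z axis and vertical below 0.1 rad and value of joint rail above 0.08 m), for 0.2 s.
2. the cover rail is fully home (value of joint rail below 0.002 m), for 0.2 s.
At the end, for the whole second after the job is handed in: The stick lies at rest in the channel, crown up: underside no more than 2 mm over (3 mm under) the channel floor, within 3 mm of the centre line, 20 mm lengthwise of the seat point, 0.04 rad of the channel's level direction, upright within 0.1 rad; the rail is within 2 mm of closed (z of stick in the frame of seat between -0.003 and 0.002 m and y of stick in the frame of seat between -0.003 and 0.003 m and x of stick in the frame of seat between -0.02 and 0.02 m and angle between the x axis of stick and the x axis of base, either way round below 0.04 rad and angle between stick's own z axis and vertical below 0.1 rad and value of joint rail below 0.002 m and linear speed of stick below 0.01 m/s); the robot touches nothing.
It fails at once if the follower is pushed with more than 16 N (contact force between stick and follower_c0 above 16 N).
It fails at once if the stick is pressed against the magazine with more than 40 N (contact force between stick and base above 40 N).
It fails at once if the round tin is moved more than 20 mm (distance of flux_tin from where it was at the start of the episode above 0.02 m).
It fails at once if the small spool is moved more than 20 mm (distance of wick_spool from where it was at the start of the episode above 0.02 m).
It fails at once if the folded tin tray is moved more than 20 mm (distance of tin_tray from where it was at the start of the episode above 0.02 m).
It also fails if it takes over 67 s, if anything falls off the work surface, if the arm or the gripper's body presses on something with over 40 N, if the wrist force passes 120 N, or if a joint passes its speed limit or range.

## Robot

A 6-joint arm with a two-finger parallel gripper is mounted at the origin on a cart in front of the work surface, level with it; the furniture and walls round the work are solid. World frame = base frame: x ahead of the robot, y to its left, z up, the work surface at z = 0. Lengths are in mm, angles in rad, forces in N, time in s.
With the tool pointing down it reaches from about 275 to 825 mm from the base axis. Payload 4.9 kg.
Tool frame: the origin (TCP) lies at the very end of the fingers, on their centre line; the grasp point (between the pads) lies 19 mm behind it; z points along the fingers, y is the line along which they close (so a half turn about z gives the same grasp; the last joint's range is limited). The gripper opens to 85 mm and grips with 20 to 120 N. Pads are 22 mm wide; open, the fingers measure 114 mm over their backs; the gripper's body (76 mm by 85 mm) begins 54 mm behind the grasp point. The pads swing forward as they close: fully open they stand 13 mm farther back than shut.
Start: joints at [1.007, 0.326, -0.193, 1.052, 0, 1.437], TCP at [229.176, 499.997, 203.481] pointing down, gripper open.
Joint ranges: [-2.65, 2.65], [-0.97, 1.79], [-1.3, 1.35], [-1.93, 2.1], [-1.47, 1.37], [-3.14, 3.14]. Speed limits (rad/s): [2.57, 2.57, 3.14, 3.14, 3.14, 3.14].

## Interface

Orientations are given as [roll, pitch, yaw] about the fixed x, y, z axes, in that order (R = Rz(yaw) Ry(pitch) Rx(roll)).
In Python, from bench import bot, solve_ik, imaging gives the robot as it stands. Calls block until the motion is done:
- bot.move_ptp(position, orientation): joint-space move of the TCP to a pose.
- bot.movel(position, rot=None, max_speed=150, threshold=None): straight line of the TCP; rot=None keeps the orientation; max_speed is the mean speed in mm/s. With threshold (N) it stops when the force on the tool has changed by that much, and returns True; else False.
- bot.move_j(angles): joint-space move.
- bot.grip(opening, effort=None): opening from 0.0 (shut) to 1.0 (fully open); effort is the grip in N (None keeps the last); returns when the fingers have stopped.
- bot.dwell(seconds).
- solve_ik(position, orientation): joint angles nearest the present ones, or None.
- bot.get_state(): the state.
- imaging.capture(name): name is "scene" or "top" or "wrist"; returns the picture (384x512x3 uint8, blue, green, red); there is no depth.
- imaging.camera_model(name): a dict with "K" (3x3 intrinsics, pixels), "position" and "rotation" of the camera in the world. Camera axes: x right, y up, looking along -z (the intrinsics and any distortion apply to the point x, -y, -z); pixel columns grow to the right and rows downward; lengths in mm; the calibration is good to about 2 mm. A picture is of the moment at which its call begins: read the wrist's pose just before it. camera_model takes no time and is no camera call; for the wrist camera it gives the pose at the moment of the call.
A pose or a line that the arm cannot do raises bot.IKError and nothing moves.
- bot.sign_off(): hands the job in; it is judged then, once.
The state is a dict: "t": time; "qpos": joint angles; "joint_velocities": joint speeds; "effort": joint torques, N m; "tcp_pos": TCP position; "orientation": TCP orientation; "contact_force": force on the tool from outside, world axes, zero at the start; "wrist_torque": the same for the moment, N m; "opening": opening from 0.0 (shut) to 1.0 (fully open); "gripper_force": force on a finger pad.
Only numpy, scipy, OpenCV 4.12 (cv2) and the standard library are available. Lean on these libraries where they do the work, as an engineer would, in place of code of your own. Each camera call takes 0.05 s, during which the arm holds its last target. There are 200 camera calls.

## Working session

There is one attempt and no reset: what is moved stays moved. The work goes in short steps, each a Python script; the robot and the scene stay as the last script left them, time stands still between calls to the robot, and variables do not carry over. Pictures are saved under pics/ and viewed, at most 10 in all, crops included, and the job is handed in when it is done.

```bash
ls; mkdir -p pics; python3 - <<'E'
from bench import bot, imaging
import cv2,numpy as np
for n in("scene","top"):
    im=imaging.capture(n); cv2.imwrite(f"pics/{n}0.png",im)
    m=imaging.camera_model(n); print(n,{k:np.round(np.array(v),3).tolist() for k,v in m.items() if not isinstance(v,str)})
a=cv2.imread("pics/scene0.png");b=cv2.imread("pics/top0.png")
cv2.imwrite("pics/both.png",cv2.resize(np.vstack([a,b]),(800,1200))[:600]) 
s=bot.get_state();print(s["t"],s["tcp_pos"],s["orientation"])
E
```

```text
pics
scene {'K': [[359.552, 0.0, 255.94], [0.0, 359.552, 193.317], [0.0, 0.0, 1.0]], 'position': [-55.869, -680.24, 786.321], 'rotation': [0.905, -0.006, -0.621]}
top {'K': [[353.835, 0.0, 260.233], [0.0, 353.835, 194.619], [0.0, 0.0, 1.0]], 'position': [270.886, 25.133, 1276.436], 'rotation': [0.152, 0.002, -1.553]}
0.1 [228.88102592 499.51930726 202.79923821] [-3.14010007e+00 -1.87365011e-04  2.71176319e+00]
```

View pics/top0.png

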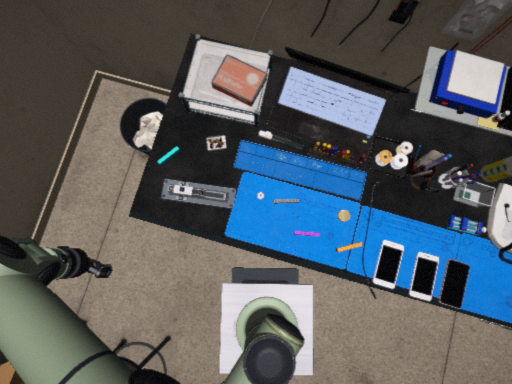

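View pics/scene0.png

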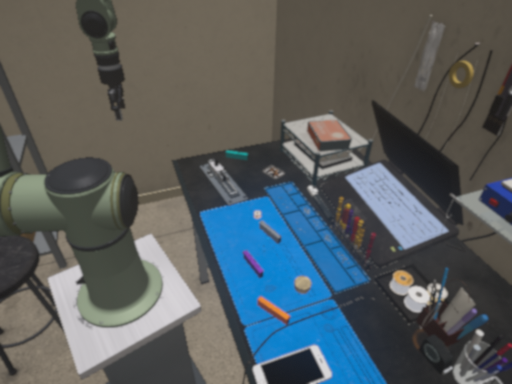

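The top view shows four stick-shaped things: grey (286,201), purple (306,233), orange (349,247) and teal (168,154). The grey steel one on the blue mat at (286,201) is the stick. The base is at (198,193), tin (344,215), spool (261,195), tray (217,143). Next I cast rays for coarse positions and look with the wrist camera.

```bash
cat > h.py <<'E'
from bench import bot, solve_ik, imaging
import cv2,numpy as np
from scipy.spatial.transform import Rotation as R
def ray(m,uv):
    K=np.array(m["K"]);p=np.linalg.inv(K)@[uv[0],uv[1],1]
    return np.array(m["position"]),R.from_euler("xyz",m["rotation"]).as_matrix()@[p[0],-p[1],-p[2]]
def onplane(m,uv,z):
    o,d=ray(m,uv);return o+d*(z-o[2])/d[2]
def proj(m,P):
    q=R.from_euler("xyz",m["rotation"]).as_matrix().T@(np.array(P)-m["position"])
    K=np.array(m["K"]);return np.array([K[0,0]*q[0]/-q[2]+K[0,2],-K[1,1]*q[1]/-q[2]+K[1,2]])
E
python3 - <<'E'
from h import *
m=imaging.camera_model("top");s=imaging.camera_model("scene");print(m.keys(),m.get("distortion"))
for n,a,b,z in [("stick",(286,201),(270,231),24),("base",(198,193),(222,181),18),("tin",(344,215),(303,284),22),("spool",(261,195),(257,214),16),("tray",(217,143),(273,172),5),("robot",(272,330),None,0)]:
    print(n,onplane(m,a,z).round(),b and onplane(s,b,z).round())
E
```

```text
dict_keys(['K', 'position', 'rotation']) None
stick [442. -61.  24.] [440. -68.  24.]
base [466. 255.  18.] [458. 242.  18.]
tin [ 396. -268.   22.] [ 391. -273.   22.]
spool [463.  28.  16.] [458.  25.  16.]
tray [658. 196.   5.] [656. 196.   5.]
robot [ -4. -18.   0.] None
```

```bash
python3 - <<'E'
from h import *
m=imaging.camera_model("wrist");s=bot.get_state()
print({k:np.round(v,3).tolist() for k,v in m.items()})
T=R.from_euler("xyz",s["orientation"]).as_matrix()
off=T.T@(np.array(m["position"])-s["tcp_pos"]);print("cam in tool",off,"view dir in tool",T.T@R.from_euler("xyz",m["rotation"]).as_matrix()@[0,0,-1])
out=[]
for n,p in [("base",(462,250,260)),("stick",(441,-64,200))]:
    # put the camera above: yaw=pi/2, shift by camera offset
    best=None
    for yaw in (np.pi,np.pi/2,-np.pi/2,0):
        Rt=R.from_euler("xyz",[np.pi,0,yaw]).as_matrix()
        t=np.array(p,float)-np.r_[(Rt@off)[:2],0]
        try: bot.move_ptp(t.tolist(),[np.pi,0,yaw])
        except bot.IKError: continue
        print(n,yaw,t);break
    bot.dwell(.3)
    m=imaging.camera_model("wrist");im=imaging.capture("wrist");cv2.imwrite(f"pics/w_{n}.png",im);np.save(f"w_{n}.npy",m,allow_pickle=True);out.append(im)
    print({k:np.round(v,3).tolist() for k,v in m.items()})
cv2.imwrite("pics/w.png",cv2.resize(np.vstack(out),(400,600)));print(bot.get_state()["t"])
E
```

```text
{'K': [[280.534, 0.0, 260.112], [0.0, 280.534, 191.965], [0.0, 0.0, 1.0]], 'position': [166.815, 528.739, 373.08], 'rotation': [-0.277, 0.002, 1.14]}
cam in tool [  68.62870813    0.4432259  -170.26882761] view dir in tool [-2.74087659e-01 -4.39002564e-04  9.61704613e-01]
base 3.141592653589793 [530.62870813 249.5567741  260.        ]
{'K': [[280.534, 0.0, 260.112], [0.0, 280.534, 191.965], [0.0, 0.0, 1.0]], 'position': [461.745, 250.281, 430.266], 'rotation': [-0.277, 0.001, 1.571]}
stick 3.141592653589793 [509.62870813 -64.4432259  200.        ]
{'K': [[280.534, 0.0, 260.112], [0.0, 280.534, 191.965], [0.0, 0.0, 1.0]], 'position': [441.385, -63.636, 370.362], 'rotation': [-0.278, 0.001, 1.572]}
3.4833
```

View pics/w_base.png

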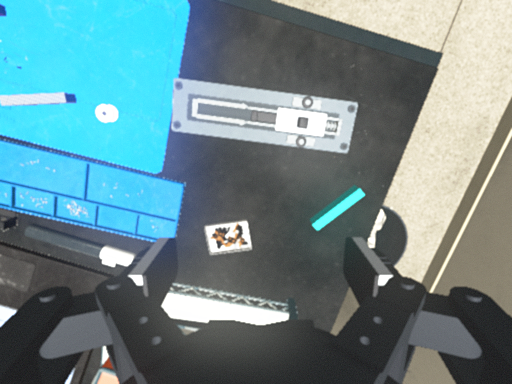

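View pics/w_stick.png

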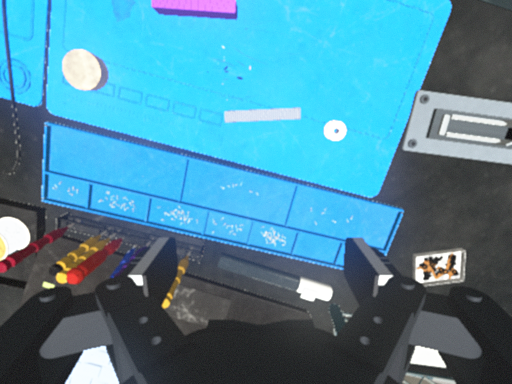

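Base view: the plate spans (175,80)–(357,152) with the nose lip at left (192,105), the open white rail at right (305,122) and the thumbscrews at (307,102) and (301,142). So base +x points right in the image. Stick view: the grey bar at (262,115) has the spool beside it at (335,130). The grey bar is the only steel-coloured one, which confirms the choice.

```bash
python3 - <<'E'
from h import *
def cont(im,seed,f):
    hsv=cv2.cvtColor(im,cv2.COLOR_BGR2HSV);mk=f(hsv).astype(np.uint8)
    cs,_=cv2.findContours(mk,cv2.RETR_EXTERNAL,cv2.CHAIN_APPROX_NONE)
    c=[c for c in cs if cv2.pointPolygonTest(c,seed,False)>=0]
    return max(c,key=cv2.contourArea)
def rect(m,c,z):
    P=np.array([onplane(m,p[0],z)[:2] for p in c],np.float32);(cx,cy),(w,h),a=cv2.minAreaRect(P)
    if w<h: w,h,a=h,w,a+90
    # dilate half pixel: report
    return np.round([cx,cy,w,h,a],2)
mb=np.load("w_base.npy",allow_pickle=True).item();ms=np.load("w_stick.npy",allow_pickle=True).item()
ib=cv2.imread("pics/w_base.png");is_=cv2.imread("pics/w_stick.png")
for v in (60,75,90):
    c=cont(ib,(185,100),lambda h:(h[...,2]>v)&(h[...,1]<90));print("base",v,rect(mb,c,10))
for sx in (70,90,120):
    c=cont(is_,(262,115),lambda h:(h[...,1]<sx));print("stick",sx,rect(ms,c,24), cv2.boundingRect(c))
c=cont(ib,(100,113),lambda h:(h[...,1]<90));print("spool",rect(mb,c,16))
h=cv2.cvtColor(ib,cv2.COLOR_BGR2HSV);print(h[100,160:200].tolist()[::4])
# thumbscrews at z=28
print(onplane(mb,(307,102),28),onplane(mb,(301,142),28))
cv2.imwrite("pics/crop_base.png",cv2.resize(ib[70:165,165:370],None,fx=3.9,fy=3.9,interpolation=cv2.INTER_CUBIC))
E
```

```text
base 60 [626.07 192.85 898.31 592.81 103.11]
base 75 [597.24 246.86 826.66 561.32  98.6 ]
base 90 [599.8  257.9  542.78 308.89 171.62]
stick 70 [444.37 -61.86  88.62  11.94  92.57] (225, 108, 75, 14)
stick 90 [444.41 -61.69  90.63  13.37  92.61] (224, 108, 77, 15)
stick 120 [444.39 -61.82  90.9   14.01  92.57] (224, 107, 77, 16)
spool [463.2   31.6   33.12  24.64  90.03]
[[94, 181, 255], [94, 185, 255], [94, 184, 255], [98, 91, 255], [107, 44, 234], [105, 38, 234], [106, 40, 232], [108, 51, 212], [106, 34, 223], [103, 7, 250]]
[448.46154613 314.09111891  28.        ] [502.53636324 308.07930549  28.        ]
```

View pics/crop_base.png

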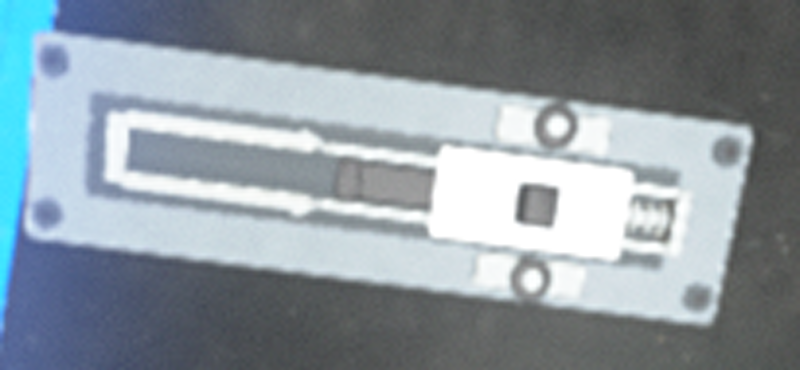

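The crop shows the lip bar at left (115,145), the follower face near (337,178), the rail at (440–635,205) with its tab at (537,205), and the thumbscrews at (555,125) and (530,280).

```bash
python3 - <<'E'
from h import *
mb=np.load("w_base.npy",allow_pickle=True).item()
ib=cv2.imread("pics/w_base.png")
h=cv2.cvtColor(ib,cv2.COLOR_BGR2HSV)
for v in (110,130,150):
    mk=((h[...,2]>v)&(h[...,1]<115)).astype(np.uint8);mk=cv2.morphologyEx(mk,cv2.MORPH_OPEN,np.ones((5,5)))
    cs,_=cv2.findContours(mk,cv2.RETR_EXTERNAL,cv2.CHAIN_APPROX_NONE)
    c=[c for c in cs if cv2.pointPolygonTest(c,(185,100),False)>=0][0]
    P=np.array([onplane(mb,p[0],10)[:2] for p in c],np.float32);(cx,cy),(w,hh),a=cv2.minAreaRect(P)
    if w<hh:w,hh,a=hh,w,a+90
    print(v,cx,cy,w,hh,a,cv2.boundingRect(c))
    t=np.radians(a);e=np.array([np.cos(t),np.sin(t)])
    if e[1]<0:e=-e
    n=np.array([-e[1],e[0]]);c0=np.array([cx,cy])
    # robust long-edge fit
    Q=(P-c0)@np.c_[e,n];L=[]
    for s in(-1,1):
        q=Q[(s*Q[:,1]>30)&(abs(Q[:,0])<110)].astype(np.float32);vx,vy,x0,y0=cv2.fitLine(q,cv2.DIST_HUBER,0,.01,.01).ravel();L.append((np.degrees(np.arctan(vy/vx)),y0-vy/vx*x0))
    for s in(-1,1):
        q=Q[(s*Q[:,0]>120)&(abs(Q[:,1])<25)];L.append((s,np.median(q[:,0])))
    print(np.round(L,2).tolist())
    o=c0-e*37.5
    f=lambda u,z:((onplane(mb,(165+u[0]/3.9-.4,70+u[1]/3.9-.4),z)[:2]-o)@np.c_[e,n]).round(1)
    print("origin",o,"lip in",f((130,150),23),"lip out",f((104,147),23),"foll",f((337,178),39),"mouth",f((310,142),42),"tab",f((537,205),72),"rail left",f((433,190),48),"rail right",f((628,218),48),"screws",f((555,125),28),f((530,280),28))
E
```

```text
110 523.4951782226562 226.74551391601562 282.8487548828125 270.0217590332031 152.64829635620117 (165, 18, 193, 204)
[[-68.6, 53.22], [18.77, 89.92], [-1.0, nan], [1.0, nan]]
origin [556.8027902  209.51609186] lip in [68.1 87. ] lip out [64.7 95.6] foll [93.8 16.7] mouth [100.2  30.1] tab [116.4 -44.3] rail left [105.4 -14.1] rail right [127.8 -77.4] screws [144.6 -42.8] [ 93.9 -61.6]
130 502.7828369140625 246.74868774414062 270.5437316894531 147.0604248046875 82.42156982421875 (165, 78, 193, 101)
  return _methods._mean(a, axis=axis, dtype=dtype,
  ret = ret.dtype.type(ret / rcount)
Traceback (most recent call last):
cv2.error: OpenCV(4.12.0) /io/opencv/modules/imgproc/src/linefit.cpp:50: error: (-215:Assertion failed) count > 0 in function 'fitLine2D_wods'
```

```bash
cat > basefit.py <<'E'
from h import *
def basefit(ib,mb,seed,v=160,s=90,k=3,verbose=True):
    h=cv2.cvtColor(ib,cv2.COLOR_BGR2HSV)
    mk=((h[...,2]>v)&(h[...,1]<s)).astype(np.uint8);mk=cv2.morphologyEx(mk,cv2.MORPH_OPEN,np.ones((k,k)))
    cs,_=cv2.findContours(mk,cv2.RETR_EXTERNAL,cv2.CHAIN_APPROX_NONE)
    c=[c for c in cs if cv2.pointPolygonTest(c,seed,False)>=0][0]
    P=np.array([onplane(mb,p[0],10)[:2] for p in c],np.float32);(cx,cy),(w,hh),a=cv2.minAreaRect(P)
    if w<hh:w,hh,a=hh,w,a+90
    if np.sin(np.radians(a))<0:a+=180
    t=np.radians(a);e=np.array([np.cos(t),np.sin(t)]);n=np.array([-e[1],e[0]]);c0=np.array([cx,cy])
    Q=(P-c0)@np.c_[e,n];L=[]
    for sg in(-1,1):
        q=Q[(sg*Q[:,1]>28)&(abs(Q[:,0])<110)].astype(np.float32)
        vx,vy,x0,y0=cv2.fitLine(q,cv2.DIST_HUBER,0,.01,.01).ravel();L.append((np.arctan(vy/vx),y0-vy/vx*x0))
    X=[np.median(Q[(sg*Q[:,0]>115)&(abs(Q[:,1])<25)][:,0]) for sg in(-1,1)]
    if verbose: print(v,s,k,np.round([cx,cy,w,hh,a],2),np.round(L,4).tolist(),np.round(X,2),cv2.boundingRect(c))
    t+=(L[0][0]+L[1][0])/2
    c0=c0+n*(L[0][1]+L[1][1])/2+e*(X[0]+X[1])/2
    e=np.array([np.cos(t),np.sin(t)]);n=np.array([-e[1],e[0]])
    return c0-e*37.5,e,n,t
E
python3 - <<'E'
from basefit import *
mb=np.load("w_base.npy",allow_pickle=True).item()
ib=cv2.imread("pics/w_base.png")
hs=cv2.cvtColor(ib,cv2.COLOR_BGR2HSV);print("top edge col 260 v",hs[80:100,260,2].tolist(),"bot",hs[138:152,260,2].tolist(),"left row 115 sv",hs[115,160:182,1:].tolist())
for v,s,k in((120,75,5),(140,75,5),(160,75,5),(150,90,7),(130,60,3)):
  try:
    o,e,n,t=basefit(ib,mb,(185,100),v,s,k)
  except Exception as x: print(v,s,k,x);continue
  f=lambda u,z:((onplane(mb,(165+u[0]/3.9-.4,70+u[1]/3.9-.4),z)[:2]-o)@np.c_[e,n]).round(1)
  print(" origin",o,np.degrees(t),"lip in",f((130,150),23),"lip out",f((104,147),23),"foll",f((337,178),39),"mouth",f((310,142),42),"tab",f((537,205),72),"rail",f((433,190),48),f((628,218),48),"screws",f((555,125),28),f((530,280),28))
E
```

```text
top edge col 260 v [89, 96, 99, 93, 94, 91, 88, 86, 115, 182, 221, 225, 222, 224, 222, 220, 223, 223, 223, 223] bot [224, 225, 228, 210, 161, 105, 90, 91, 91, 90, 93, 92, 94, 90] left row 115 sv [[174, 255], [185, 255], [188, 255], [187, 255], [191, 255], [184, 255], [187, 255], [187, 255], [190, 255], [191, 255], [189, 255], [152, 249], [69, 223], [38, 233], [36, 237], [39, 238], [39, 236], [39, 235], [39, 235], [40, 234], [38, 233], [38, 234]]
120 75 5 [467.94 255.44 263.87  76.48  82.79] [[0.00019999999494757503, -36.97060012817383], [-0.0034000000450760126, 36.82500076293945]] [-130.82  130.94] (172, 79, 186, 75)
 origin [463.26102867 218.28798088] 82.70299414895419 lip in [-55.2  -0.1] lip out [-64.4  -0.3] foll [19.7 -0.1] mouth [ 9.3 10.5] tab [84.7  0.3] rail [52.6  0.3] [119.7  -0.4] screws [92.9 27.3] [ 93.2 -26.8]
140 75 5 [467.86 255.01 263.03  74.74  82.82] [[9.999999747378752e-05, -36.49810028076172], [-0.0044999998062849045, 36.2666015625]] [-130.39  130.5 ] (172, 79, 185, 74)
 origin [463.21267505 217.85721804] 82.69545490474498 lip in [-54.7  -0.1] lip out [-64.   -0
[... 577 characters left out ...]
36.43410110473633], [-0.004900000058114529, 36.135101318359375]] [-130.3   130.75] (171, 79, 184, 73)
 origin [463.06525657 217.37602413] 82.72747452808517 lip in [-54.2  -0.2] lip out [-63.5  -0.4] foll [20.6 -0.2] mouth [10.2 10.4] tab [85.7  0.2] rail [53.5  0.2] [120.7  -0.5] screws [93.9 27.2] [ 94.1 -26.9]
130 60 3 [467.92 255.14 263.04  74.82  82.75] [[0.0005000000237487257, -36.5536003112793], [-0.00039999998989515007, 36.547000885009766]] [-130.19  130.81] (172, 79, 186, 75)
 origin [463.23208592 218.24992433] 82.75449677130015 lip in [-55.1  -0.1] lip out [-64.4  -0.3] foll [19.7 -0.1] mouth [ 9.3 10.5] tab [84.8  0.2] rail [52.7  0.2] [119.8  -0.5] screws [93.  27.2] [ 93.2 -26.9]
```

```bash
cat >> h.py <<'E'
SX,SY,SA=444.4,-61.8,np.radians(92.57)
def pose(yaw): return [np.pi,0,yaw]
E
python3 - <<'E'
from h import *
for yaw in (SA,SA-np.pi):
    for p in ((SX,SY,14),(462,208,45),(474,300,75)):
        q=solve_ik(p,pose(yaw));print(round(yaw,3),p,None if q is None else np.round(q,2))
q=solve_ik((SX,SY,14),pose(SA)); yaw=SA if q is not None else SA-np.pi
bot.move_ptp([SX,SY,60],pose(yaw));bot.grip(.5,20)
f0=bot.get_state()["contact_force"]
print(bot.movel([SX,SY,14],max_speed=80,threshold=8),bot.get_state()["tcp_pos"])
bot.grip(0,20);s=bot.get_state();print("grip",s["tcp_pos"],s["orientation"],s["opening"],s["gripper_force"],np.array(s["contact_force"])-f0)
bot.grip(.5);bot.movel([SX,SY,80])
bot.move_ptp([509.6,-64.4,200],[np.pi,0,np.pi]);bot.dwell(.2)
m=imaging.camera_model("wrist");im=imaging.capture("wrist");cv2.imwrite("pics/w_stick2.png",im)
hsv=cv2.cvtColor(im,cv2.COLOR_BGR2HSV)
for sx in(70,90,120):
    cs,_=cv2.findContours((hsv[...,1]<sx).astype(np.uint8),cv2.RETR_EXTERNAL,cv2.CHAIN_APPROX_NONE)
    c=[c for c in cs if cv2.pointPolygonTest(c,(262,115),False)>=0][0]
    P=np.array([onplane(m,p[0],24)[:2] for p in c],np.float32);print(cv2.minAreaRect(P))
print(bot.get_state()["t"])
E
```

```text
1.616 (444.4, -61.8, 14) [-0.3   0.38 -0.69  0.5   0.    1.22]
1.616 (462, 208, 45) [ 0.28  0.42 -0.52  0.64  0.    1.8 ]
1.616 (474, 300, 75) [ 0.43  0.46 -0.34  0.77  0.    1.96]
-1.526 (444.4, -61.8, 14) [-0.3   0.38 -0.69  0.5   0.   -1.92]
-1.526 (462, 208, 45) [ 0.28  0.42 -0.52  0.64  0.   -1.34]
-1.526 (474, 300, 75) [ 0.43  0.46 -0.34  0.77  0.   -1.18]
False [444.54169313 -61.83453752  14.09618308]
grip [444.53239487 -61.83619225  14.15714719] [3.14127652e+00 1.33234571e-04 1.61562539e+00] -0.0015542334986272965 0.0 [-1.55063396 -1.6234733  -0.10140418]
((444.3797912597656, -61.64133834838867), (11.949284553527832, 89.50299072265625), 2.558985710144043)
((444.3934326171875, -61.733245849609375), (13.37295913696289, 89.68753051757812), 2.5574235916137695)
((444.4031982421875, -62.14297866821289), (13.952631950378418, 90.51116180419922), 2.5063233375549316)
9.1917
```

```bash
python3 - <<'E'
from h import *
mb=np.load("w_base.npy",allow_pickle=True).item()
for z in (0,10,24,35):
    e=np.array([SX+45*np.cos(SA),SY+45*np.sin(SA),z]);print(z,proj(mb,e).round(1))
bot.move_ptp([SX,SY,60],pose(SA));bot.movel([SX,SY,30],max_speed=80)
a=imaging.capture("wrist")
bot.movel([SX,SY,13],max_speed=80)
b=imaging.capture("wrist");s=imaging.capture("scene")
bot.grip(0,60);st=bot.get_state();print(st["opening"],st["gripper_force"],st["contact_force"],st["t"])
c=imaging.capture("wrist")
ib=cv2.imread("pics/w_base.png")
r=lambda i:cv2.resize(i,(400,300))
out=np.vstack([np.hstack([r(b),r(c)]),np.hstack([cv2.resize(s[160:280,200:360],(400,300)),cv2.resize(ib[70:130,0:80],(400,300))])])
cv2.imwrite("pics/g1.png",out)
E
```

```text
0 [76.9 98.2]
10 [72.5 97.8]
24 [65.9 97.3]
35 [60.4 96.9]
0.004796636205881271 0.0 [-0.89470778 -0.25677093  0.07097981] 12.05
```

View pics/g1.png

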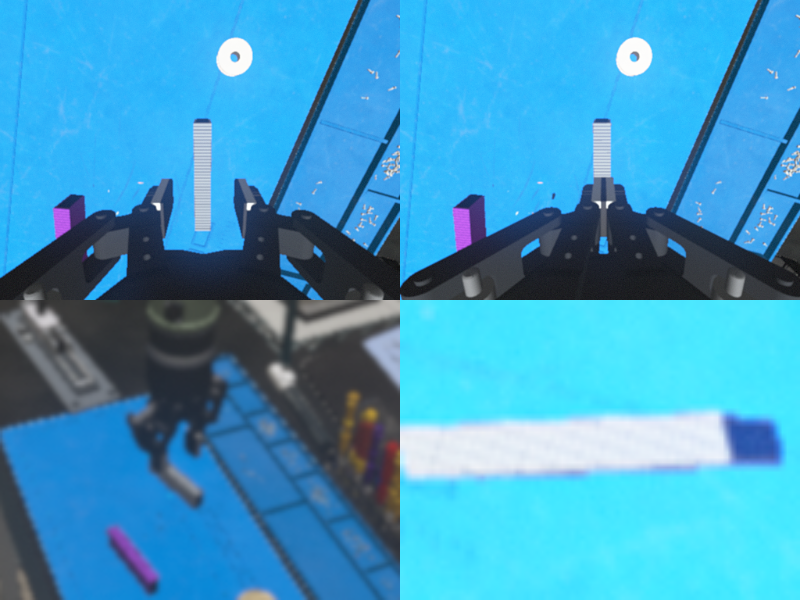

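```bash
python3 - <<'E'
from h import *
m=imaging.camera_model("wrist");s=bot.get_state();print(s["tcp_pos"],s["orientation"],s["opening"],s["gripper_force"])
f=400/512
d=np.array([np.cos(SA),np.sin(SA),0])
for n,p in [("tcp",s["tcp_pos"]),("grasp pt",s["tcp_pos"]+np.array([0,0,19])),("stick c",[SX,SY,24]),("far end",[SX,SY,24]+45*d),("near end",[SX,SY,24]-45*d)]:
    print(n,(proj(m,p)*f).round(0),proj(m,p).round(0))
im=imaging.capture("wrist");cv2.imwrite("pics/g2.png",cv2.resize(im[140:340,160:380],(770,600),interpolation=cv2.INTER_CUBIC))
E
```

```text
[444.43666685 -61.81004173  13.04072311] [3.14151934e+00 3.95156562e-05 1.61568901e+00] -0.00247240734542875 0.0
tcp [202. 174.] [259. 223.]
grasp pt [202. 184.] [259. 235.]
stick c [202. 179.] [259. 230.]
far end [202. 122.] [259. 157.]
near end [202. 229.] [259. 293.]
```

View pics/g2.png

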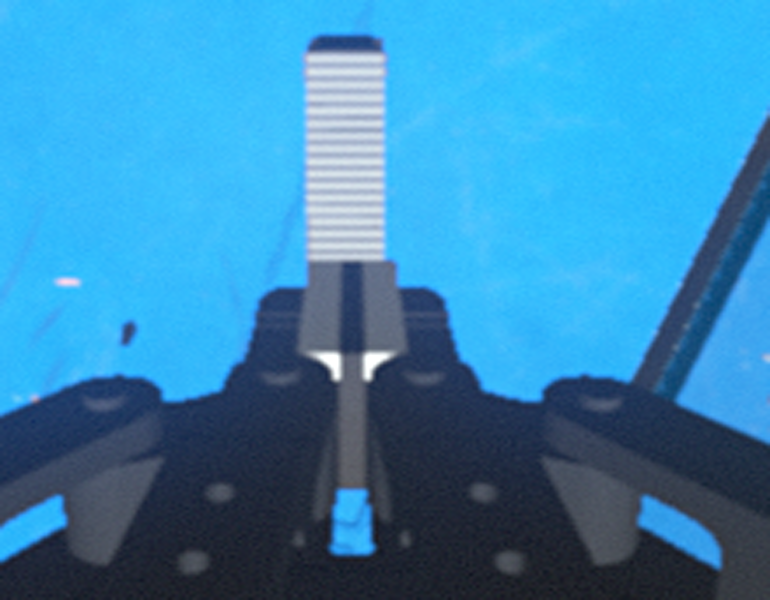

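The fingers closed over the stick at TCP z=13 without touching it, so the tips must really sit higher than the stated TCP. I'll feel for the stick's top with the fingers shut.

```bash
python3 - <<'E'
from h import *
hit=bot.movel([SX,SY,-20],max_speed=25,threshold=4)
s=bot.get_state();print(hit,s["tcp_pos"],s["contact_force"],s["opening"],s["t"])
p=s["tcp_pos"];bot.movel([p[0],p[1],p[2]+25])
s=bot.get_state();print(s["tcp_pos"],s["contact_force"])
E
```

```text
True [444.39534445 -61.79668787  -0.79010058] [-0.76400658  0.77811563  8.17110019] 0.0006568272788799867 12.85
[445.12200423 -62.00938081  24.41070361] [ 0.52169962  0.32153099 -0.54366838]
```

```bash
python3 - <<'E'
from h import *
x=SX-35
bot.movel([x,SY,24]);bot.movel([x,SY,4],max_speed=100)
hit=bot.movel([x,SY,-28],max_speed=30,threshold=4)
s=bot.get_state();print(hit,s["tcp_pos"],s["contact_force"],s["t"])
m=imaging.camera_model("wrist");im=imaging.capture("wrist");cv2.imwrite("pics/g3.png",im)
bot.movel([x,SY,24])
mk=(cv2.cvtColor(im,cv2.COLOR_BGR2HSV)[...,1]<120).astype(np.uint8)
cs,_=cv2.findContours(mk,cv2.RETR_EXTERNAL,cv2.CHAIN_APPROX_NONE)
for c in cs:
    if 200<cv2.contourArea(c)<4000: print(cv2.boundingRect(c),cv2.contourArea(c),cv2.minAreaRect(np.array([onplane(m,p[0],24)[:2] for p in c],np.float32)))
print("tcp px",proj(m,s["tcp_pos"]),"tcp+24",proj(m,s["tcp_pos"]+np.array([0,0,24])))
E
```

```text
True [409.09909515 -61.71996908 -24.76398252] [0.88468132 0.4094741  6.42010519] 14.7833
(417, 130, 95, 182) 1050.0 ((503.0297546386719, -40.604068756103516), (93.57788848876953, 4.302579879760742), 76.340087890625)
(356, 32, 71, 65) 3448.0 ((458.232421875, 28.073280334472656), (27.801694869995117, 23.23040199279785), 9.839722633361816)
tcp px [258.76597108 222.8295169 ] tcp+24 [258.54407748 238.81297556]
```

View pics/g3.png

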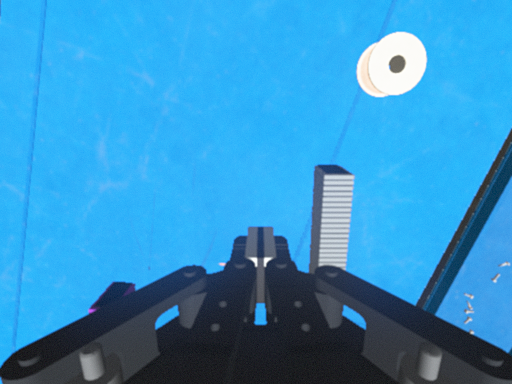

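The shut tips really end about 24.3 mm behind the nominal TCP (mat at TCP z −24.6, stick top at −0.6, and the difference of 24 mm matches the stick's height). In the picture the fingertips rest on the mat at (260,228) beside the stick at (333,218). I'll correct the heights and grasp.

```bash
cat >> h.py <<'E'
BO=np.array([463.2,218.0]);BT=np.radians(82.74)
be=np.array([np.cos(BT),np.sin(BT)]);bn=np.array([-be[1],be[0]])
GZ=-11.6              # TCP z when stick's underside is at mat level (z~0)
def bp(x,y,under):    # TCP position: stick centre at base x,y (mm), underside height (world)
    p=BO+be*x+bn*y; return [p[0],p[1],under+GZ]
E
python3 - <<'E'
from h import *
bot.grip(.45,20)
bot.movel([SX-35,SY,30],max_speed=200);bot.movel([SX,SY,30],max_speed=150)
print(bot.movel([SX,SY,GZ],max_speed=60,threshold=8))
bot.grip(0,25);bot.grip(0,100);s=bot.get_state();print(s["tcp_pos"],s["opening"],s["gripper_force"],s["contact_force"])
bot.movel([SX,SY,60],max_speed=120);bot.dwell(.2);s=bot.get_state();print("lift",s["opening"],s["gripper_force"],s["contact_force"])
bot.move_ptp(bp(-42,0,75),pose(BT))
bot.movel(bp(-42,0,32),max_speed=100);bot.dwell(.2)
s=bot.get_state();m=imaging.camera_model("wrist");im=imaging.capture("wrist");cv2.imwrite("pics/h1.png",im);np.save("h1.npy",m,allow_pickle=True);print(s["tcp_pos"],s["orientation"],s["contact_force"],s["t"])
E
```

```text
False
[444.74162218 -61.93837535 -10.96225949] 0.11151168522573535 98.54086711071432 [-0.72155061  0.25582129  7.03867354]
lift 0.1177795370364719 97.96627976931632 [ 0.37658249  0.04531489 -0.24400447]
[458.57831646 176.37305718  21.06870894] [ 3.14031566e+00 -4.33653156e-04  1.44391267e+00] [ 5.74942572e-01  8.00863627e-05 -1.56983243e+00] 20.4667
```

View pics/h1.png

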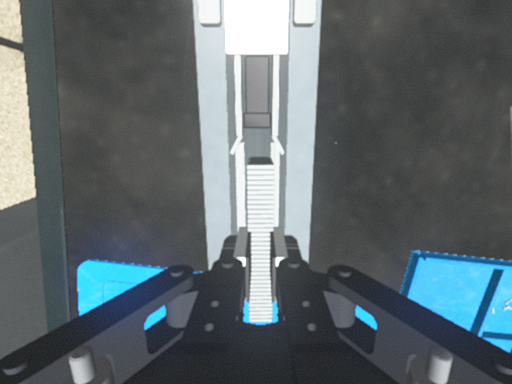

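The picture shows the stick held square at (260,165–325), pointing at the follower (257,120), with the rail beyond at (257,25). I'll measure the stick's sideways offset from the channel in this one image.

```bash
python3 - <<'E'
from h import *
im=cv2.imread("pics/h1.png");m=np.load("h1.npy",allow_pickle=True).item()
g=cv2.GaussianBlur(cv2.cvtColor(im,cv2.COLOR_BGR2GRAY),(3,3),0).astype(float)
M=np.c_[be,bn]
B=lambda uv,z:(onplane(m,uv,z)[:2]-BO)@M
def edges(r,a,b,n):
    d=np.mean([np.gradient(g[k]) for k in range(r-2,r+3)],0)[a:b];
    return [a+i for i in range(1,len(d)-1) if abs(d[i])>n and abs(d[i])>=abs(d[i-1]) and abs(d[i])>abs(d[i+1])]
for r in(90,105,120,180,195,210,220):
    E=edges(r,190,325,8);print(r,[(c,round(float(d),0)) for c,d in zip(E,[np.gradient(g[r])[c] for c in E])])
    print("  z10",[round(B((c,r),10)[1],1) for c in E],"z25.5",[round(B((c,r),25.5)[1],1) for c in E],"z42",[round(B((c,r),42)[1],1) for c in E],"z56",[round(B((c,r),56)[1],1) for c in E])
print("stick front end",B((260,165),56),"foll",[B((257,113),39),B((257,128),39)],"mouth",B((236,152),42),"rail edge",B((257,54),48))
E
```

```text
90 [(198, 38.0), (226, -22.0), (235, 34.0), (241, -39.0), (247, 10.0), (267, -13.0), (272, 39.0), (279, -40.0), (288, 26.0), (317, -45.0)]
  z10 [np.float64(36.2), np.float64(19.1), np.float64(13.7), np.float64(10.0), np.float64(6.4), np.float64(-5.8), np.float64(-8.9), np.float64(-13.1), np.float64(-18.6), np.float64(-36.3)] z25.5 [np.float64(33.0), np.float64(17.4), np.float64(12.4), np.float64(9.0), np.float64(5.7), np.float64(-5.4), np.float64(-8.2), np.float64(-12.1), np.float64(-17.1), np.float64(-33.3)] z42 [np.float64(29.6), np.float64(15.5), np.float64(11.0), np.float64(8.0), np.float64(5.0), np.float64(-5.0), np.float64(-7.5), np.float64(-11.0), np.float64(-15.6), np.float64(-30.1)] z56 [np.float64(26.7), np.float64(14.0), np.float64(9.9), np.float64(7.2), np.float64(4.4), np.float64(-4.7), np.float64(-6.9), np.float64(-10.1), np.float64(-14.2), np.float64(-27.4)]
105 [(198, 37.0), (226, -19.0), (235, 36.0), (241, -38.0), (247, 10.0), (267, -12.0), (272, 42.0), (279, -39.0), (287, 26.0), (316, -44.0)]
  z10 [np.float64(36.7), np.float64(19.4), np.float64(13.9), np.float64(1
[... 3915 characters left out ...]
6.8), np.float64(-13.9), np.float64(-18.8), np.float64(-36.1)] z25.5 [np.float64(33.3), np.float64(17.5), np.float64(13.7), np.float64(8.0), np.float64(6.1), np.float64(-12.9), np.float64(-17.3), np.float64(-33.1)] z42 [np.float64(29.9), np.float64(15.6), np.float64(12.2), np.float64(7.1), np.float64(5.4), np.float64(-11.7), np.float64(-15.7), np.float64(-29.9)] z56 [np.float64(27.0), np.float64(14.1), np.float64(11.0), np.float64(6.3), np.float64(4.8), np.float64(-10.7), np.float64(-14.3), np.float64(-27.2)]
stick front end [ 2.79958568 -1.44806788] foll [array([27.20681504,  0.06613801]), array([19.54913625,  0.09610131])] mouth [ 7.25317843 11.28978054] rail edge [53.70623796 -0.11409805]
```

```bash
python3 - <<'E'
from h import *
Y=1.4
bot.movel(bp(-42,Y,32),max_speed=40);bot.movel(bp(-42,Y,26),max_speed=40);bot.dwell(.2)
F0=np.array(bot.get_state()["contact_force"]);print("F0",F0,bot.get_state()["t"])
def rep(n):
    s=bot.get_state();p=np.array(s["tcp_pos"]);f=np.array(s["contact_force"])-F0;d=(p[:2]-BO)
    print(n,"x %.1f y %.1f z %.1f"%(d@be,d@bn,p[2]-GZ),"F along %.1f lat %.1f up %.1f"%(f[:2]@be,f[:2]@bn,f[2]),"op %.3f t %.1f"%(s["opening"],s["t"]));return d@be
bot.movel(bp(-29,Y,26),max_speed=60);rep("near")
print(bot.movel(bp(-12,Y,26),max_speed=12,threshold=1.6));x=rep("touch")
bot.dwell(.2);rep("settled")
E
```

```text
F0 [-0.87200942 -0.52152018 -0.68828855] 21.2667
near x -28.5 y 1.4 z 26.0 F along 0.5 lat -1.6 up 1.2 op 0.116 t 21.6
True
touch x -26.0 y 1.9 z 25.5 F along 0.0 lat -1.0 up -0.2 op 0.110 t 22.2
settled x -25.9 y 2.2 z 25.2 F along 0.6 lat 0.1 up 0.4 op 0.111 t 22.4
```

```bash
cat >> h.py <<'E'
def rep(n,F0=np.array([-.6,-.3,-.7])):
    f=[]
    for _ in range(6):
        s=bot.get_state();f.append(s["contact_force"]);bot.dwell(.02)
    p=np.array(s["tcp_pos"]);f=np.mean(f,0)-F0;d=(p[:2]-BO)
    print(n,"x %.1f y %.1f z %.1f"%(d@be,d@bn,p[2]-GZ),"F along %.1f lat %.1f up %.1f"%(f[:2]@be,f[:2]@bn,f[2]),"op %.3f t %.1f"%(s["opening"],s["t"]));return d@be,f[:2]@be,f[2]
E
python3 - <<'E'
from h import *
Y=1.4
rep("start")
for x in (-23.5,-22,-20,-18,-16):
    bot.movel(bp(x,Y,26),max_speed=15)
    a=rep(x)
    if a[1]<-6:break
E
```

```text
start x -26.0 y 2.2 z 25.2 F along -0.2 lat -0.6 up 0.2 op 0.113 t 22.5
-23.5 x -23.9 y 1.8 z 25.8 F along -2.3 lat -0.4 up -0.6 op 0.117 t 22.9
-22 x -22.2 y 1.6 z 25.9 F along -3.6 lat -0.1 up -0.9 op 0.111 t 23.3
-20 x -20.2 y 1.5 z 25.9 F along -4.8 lat 0.5 up -0.9 op 0.112 t 23.7
-18 x -18.4 y 1.5 z 25.9 F along -5.4 lat 0.2 up 0.2 op 0.115 t 24.1
-16 x -16.7 y 1.5 z 25.9 F along -6.0 lat 0.5 up -0.1 op 0.116 t 24.4
```

```bash
python3 - <<'E'
from h import *
Y=1.4
for x in (-12.5,-9):
    bot.movel(bp(x,Y,26),max_speed=20);a=rep(x)
if a[1]>-11.5:
    print(bot.movel(bp(-9,Y,20.5),max_speed=15,threshold=6));rep("down1")
    print(bot.movel(bp(-9,Y,15),max_speed=10,threshold=6));rep("down2")
E
```

```text
-12.5 x -13.8 y 1.6 z 26.0 F along -7.8 lat 0.2 up 1.4 op 0.113 t 24.9
-9 x -10.8 y 1.6 z 25.9 F along -8.7 lat 0.2 up 1.8 op 0.119 t 25.3
False
down1 x -10.9 y 1.2 z 20.4 F along -8.8 lat -1.0 up 0.4 op 0.116 t 25.9
True
down2 x -12.1 y 1.1 z 15.6 F along -3.7 lat -0.1 up 6.7 op 0.113 t 26.5
```

```bash
python3 - <<'E'
from h import *
bot.grip(.35,40);rep("rel")
s=bot.get_state();p=s["tcp_pos"]
bot.movel([p[0],p[1],60],max_speed=120);rep("up")
# camera straight over stick: yaw BT, camera offset 68.6 along tool x
c=BO-be*68.6+be*0
bot.move_ptp([c[0],c[1],130],pose(BT));bot.dwell(.2)
m=imaging.camera_model("wrist");im=imaging.capture("wrist");cv2.imwrite("pics/r1.png",im);np.save("r1.npy",m,allow_pickle=True)
sc=imaging.capture("scene");cv2.imwrite("pics/r1s.png",sc)
u=proj(m,[*(BO-be*60),20]);v=proj(m,[*(BO+be*100),40]);print(u,v,m["position"],bot.get_state()["t"])
r=[int(min(u[1],v[1]))-20,int(max(u[1],v[1]))+20];r[0]=max(r[0],0)
w=cv2.resize(im[r[0]:r[1],190:330],None,fx=2.5,fy=2.5,interpolation=cv2.INTER_CUBIC)[:600]
s2=cv2.resize(sc[150:215,190:260],(440,408),interpolation=cv2.INTER_CUBIC)
o=np.zeros((600,800,3),np.uint8);o[:w.shape[0],:w.shape[1]]=w[:,:360];o[:408,360:]=s2;cv2.imwrite("pics/r1v.png",o);print(r)
E
```

```text
rel x -12.7 y 2.9 z 14.4 F along -0.1 lat -0.6 up 0.4 op 0.354 t 26.9
up x -13.1 y 3.7 z 70.8 F along 0.2 lat -0.5 up 0.6 op 0.351 t 27.7
[260.48733883 174.6363824 ] [260.58796125 -17.87335371] [463.42033343 219.21299881 298.92165947] 28.4417
[0, 194]
```

View pics/r1v.png

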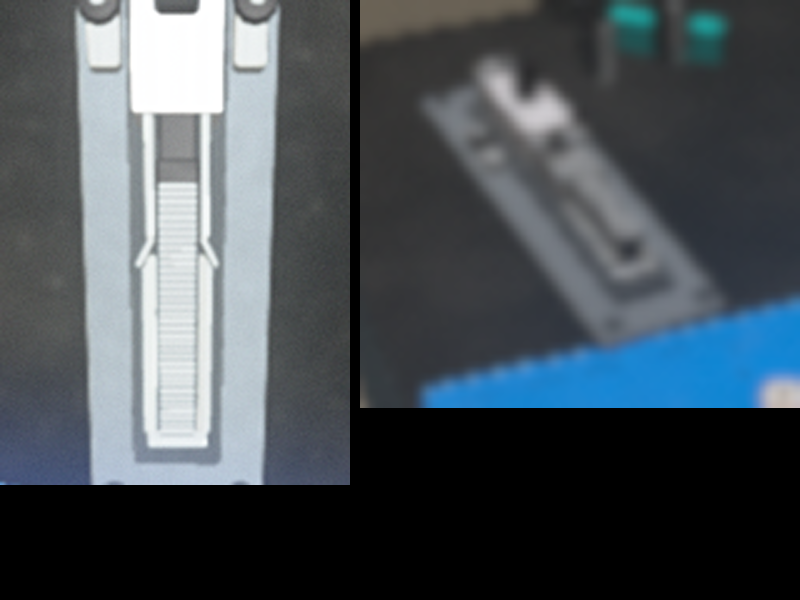

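The stick lies straight in the channel between the lip (180,440) and the follower (180,170). Its image length is 91 mm and the rail is still open. Next I push the rail's tab home from behind with shut fingers.

```bash
python3 - <<'E'
from h import *
Z=54-24.4
def q(x,z=Z): p=BO+be*x+bn*1.4; return [p[0],p[1],z]
bot.grip(0,30)
bot.move_ptp(q(118,75),pose(BT));bot.movel(q(118),max_speed=100);bot.dwell(.2)
rep("behind")
print(bot.movel(q(92),max_speed=25,threshold=3));a=rep("touch")
print(bot.movel(q(5),max_speed=50,threshold=14));rep("push")
E
```

```text
behind x 118.3 y 1.0 z 41.8 F along 0.6 lat -0.6 up 0.7 op -0.001 t 30.5
True
touch x 100.8 y 2.1 z 40.5 F along 0.9 lat -0.6 up 0.7 op -0.000 t 31.3
False
push x 4.9 y 1.0 z 41.3 F along 1.9 lat 0.4 up 0.8 op 0.002 t 33.5
```

```bash
python3 - <<'E'
from h import *
Z=54-24.4
def q(x,z=Z): p=BO+be*x+bn*1.4; return [p[0],p[1],z]
print(bot.movel(q(-25),max_speed=15,threshold=14));a=rep("stop")
print(bot.movel(q(a[0]-8),max_speed=10,threshold=14));a=rep("stop2")
E
```

```text
True
stop x -1.6 y 1.2 z 41.3 F along 2.2 lat -0.7 up 2.2 op -0.000 t 34.5
True
stop2 x -1.2 y 1.4 z 41.3 F along 2.2 lat -0.5 up 2.2 op -0.004 t 35.2
```

```bash
python3 - <<'E'
from h import *
Z=54-24.4
def q(x,z=Z): p=BO+be*x+bn*1.4; return [p[0],p[1],z]
print(bot.movel(q(-12),max_speed=12,threshold=24));rep("hard")
bot.movel(q(8),max_speed=60);bot.movel(q(8,110),max_speed=150)
c=BO-be*68.6
bot.move_ptp([c[0],c[1],130],pose(BT));bot.dwell(.2)
m=imaging.camera_model("wrist");im=imaging.capture("wrist");cv2.imwrite("pics/f.png",im)
M=np.c_[be,bn];g=cv2.cvtColor(im,cv2.COLOR_BGR2GRAY)
for x in range(-70,40,3):
    print(x,[int(g[tuple(proj(m,[*(BO+be*x+bn*y),48]).round().astype(int)[::-1])]) for y in(-12,-5,0,5,12)],end=' ')
print(bot.get_state()["t"])
E
```

```text
True
hard x -0.5 y 1.6 z 41.5 F along 3.8 lat -0.2 up 1.7 op 0.002 t 35.9
-70 [197, 201, 199, 199, 193] -67 [198, 199, 196, 195, 197] -64 [193, 191, 191, 191, 187] -61 [143, 141, 146, 144, 143] -58 [140, 175, 179, 174, 145] -55 [139, 242, 243, 241, 148] -52 [179, 229, 228, 229, 195] -49 [255, 255, 254, 255, 255] -46 [255, 254, 254, 255, 255] -43 [255, 254, 254, 255, 255] -40 [255, 254, 254, 255, 255] -37 [255, 255, 254, 255, 255] -34 [255, 255, 254, 255, 255] -31 [255, 255, 254, 255, 255] -28 [255, 255, 254, 255, 255] -25 [255, 137, 136, 129, 254] -22 [255, 142, 143, 135, 254] -19 [255, 154, 151, 141, 254] -16 [255, 145, 142, 140, 254] -13 [255, 255, 255, 255, 254] -10 [255, 255, 254, 255, 254] -7 [254, 255, 254, 255, 254] -4 [255, 255, 254, 255, 254] -1 [255, 255, 254, 255, 254] 2 [255, 255, 254, 255, 254] 5 [255, 255, 254, 255, 254] 8 [255, 255, 254, 255, 254] 11 [255, 255, 254, 255, 254] 14 [226, 249, 248, 251, 225] 17 [136, 233, 235, 237, 141] 20 [135, 222, 227, 224, 136] 23 [134, 218, 221, 223, 135] 26 [129, 220, 220, 221, 134] 29 [125, 226, 228, 230, 130] 32 [125, 225, 232, 231, 132] 35 [127, 137, 138, 132, 133] 38 [136, 129, 135, 134, 130] 37.5833
```

```bash
python3 -c "
from bench import bot
print(bot.sign_off())"
```

```text
the job is handed in; nothing more can be done
None
```

I handed the job in at about 38 s on the robot clock: the stick lies in the channel behind the lip, held by the follower, and the rail is pushed to its hard stop. The sign-off returned no verdict. That the rail is fully home rests on its repeatable hard stop after about 104 mm of travel.

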